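# Stop the jar labeller and empty its catch tray

### The arm

A 6-joint arm with a two-finger parallel gripper is mounted at the origin on the work surface; the furniture and walls round the work are solid. World frame = base frame: x ahead of the robot, y to its left, z up, the work surface at z = 0. Lengths are in mm, angles in rad, forces in N, time in s.
With the tool pointing down it reaches from about 350 to 975 mm from the base axis. Payload 7.1 kg.
Tool frame: the origin (TCP) lies at the very end of the fingers, on their centre line; the grasp point (between the pads) lies 19 mm behind it (ctrl.pinch_z is the z of the grasp point in the tool frame, in mm); z points along the fingers, y is the direction in which the jaws open and shut (so a half turn about z gives the same grasp; the last joint's range is limited). The gripper opens to 88 mm and grips with 3 to 60 N. Pads are 20 mm wide; open, the fingers measure 115 mm over their backs; the gripper's body (75 mm by 178 mm) begins 61 mm behind the grasp point.
Start: joints at [-1.202, 0.423, 1.63, -0, 1.089, -0.019], TCP at [236.361, -578.566, 222.675] pointing down, gripper open.
Joint ranges: [-3, 3], [-0.9, 2.11], [0.09, 2.58], [-1.31, 4.45], [0.11, 2.69], [-2.54, 2.54]. Speed limits (rad/s): [2.39, 2.39, 3.01, 3.14, 3.14, 3.14].

### API

Orientations are given as a rotation vector (axis times angle).
In Python, from workcell import get_obs, optics, ctrl gives the robot as it stands.
- The arm moves only by the shell command python3 -m jog 'ROWS'. ROWS is a JSON object of lists of equal length, an entry for each row: "delta_rot": the turn, a rotation vector about the tool's x, y, z in rad, a list of three; "translation": the shift along the tool's x, y, z in mm, a list of three; "hand": the opening, from -1 (shut) to 1 (fully open). In form: {"delta_rot": [[rx, ry, rz], ...], "translation": [[x, y, z], ...], "hand": [hand, ...]}. A call has 1 to 5 rows; each row is the pose to reach, as a shift and turn from the pose commanded when the call began, along the tool's axes at that moment; what a row does not reach only later rows make up. A row lasts 1/10 s, in which the tool goes at most 50 mm and 8.59 degrees, less where a joint would pass 70% of its speed; a pose out of reach is approached as far as the arm can. A call with a gripper value outside its range is refused whole. The fingers move at their own pace and stop on an object; the grip force is fixed at half the most. Time passes only in rows, so rows that repeat a pose let the fingers close. It gives the time, the measured TCP pose, the force and the opening at its end, in the units of the state.
- get_obs(): the state, without advancing time (a new reading comes with each control period).
- optics.get_image(name): name is "scene" or "top" or "wrist"; returns the picture (480x640x3 uint8, red, green, blue); there is no depth.
- optics.calibration(name): a dict with "intrinsics" (3x3 intrinsics, pixels), "cam_to_world" (4x4, takes a point from camera to world coordinates). Camera axes: x right, y up, looking along -z (the intrinsics and any distortion apply to the point x, -y, -z); pixel columns grow to the right and rows downward; lengths in mm; the calibration is good to about 2 mm. A picture is of the moment at which its call begins: read the wrist's pose just before it. calibration takes no time and is no camera call; for the wrist camera it gives the pose at the moment of the call.
- ctrl.close_job(): hands the job in, once; it reports no verdict.
The state is a dict: "t": time; "qpos": joint angles; "qvel": joint speeds; "joint_torque": joint torques, N m; "ee_pos": TCP position; "orientation": TCP orientation; "ft_force": force on the tool from outside, world axes, zero at the start; "moment": the same for the moment, N m; "width": finger opening in mm.
Only numpy, scipy, OpenCV 4.12 (cv2) and the standard library are available. Lean on these libraries where they do the work, as an engineer would, in place of code of your own. Each camera call takes 0.05 s, during which the arm holds its last target. There are 200 camera calls.

### The job

The labelling run is over. Switch the labelling machine's drive off first (the toggle with the ball end: push it over so it snaps away from the robot), then take every finished jar and tin out of the machine's catch tray and set it gently down inside the wooden crate, leaving the drying fan running until the tray is empty; then switch the fan off as well (the toggle with the flat paddle end, also away from the robot). Nothing may be dropped, and leave the mug, the garlic and the kitchen timer where they are.

Things in the scene. Friction and masses are not known exactly. Their poses are not given: they have to be found in the camera images.
- tray_in (a point): centre of the inner floor of the labelling machine's steel catch tray (floor 4 mm above the work surface, open top, inside 200 mm along x and 300 mm along y, walls 25 mm high above the work surface). The machine's white housing (72 mm deep, 200 mm wide, 88 mm high, with a small label reel on it reaching 112 mm) stands just beyond the tray's +x wall, 112 to 184 mm from this point. Axes: z up, -x towards the robot at yaw 0. Machine and tray are fixed
- drive_box: grey bench switch box of the labelling machine's drive, fixed, 80 (x) x 70 (y) x 60 (z) mm; origin at the centre of its underside. It carries one toggle bat with a round black BALL on its end (ball 22 mm diameter); the bat's pivot is 58 mm above the origin on the box's centre line and the bat swings about the box's y axis, so its tip moves along the box's x axis
- drive_bat (a joint): angle of the drive's toggle bat (rad): -0.45 leaning to the box's -x side (towards the robot) = ON, +0.45 leaning to the +x side (away from the robot) = OFF; 0 is upright. It works over centre: it snaps to whichever side it is past the middle of; about 2 to 3 N at its end pushes it over
- drive_tip (a point): end of the drive's toggle bat, 55 mm from its pivot; the ball's centre is 46 mm from the pivot
- fan_box: grey bench switch box of the label-drying fan, fixed, same box, axes and origin as the drive's. Its toggle bat has a flat black PADDLE on its end (30 mm wide along the box's y, 30 mm high, 8 mm thick) instead of a ball. The two boxes stand side by side and may be swapped
- fan_bat (a joint): angle of the fan's toggle bat (rad), same meaning, pivot and snap as the drive's: -0.45 towards the robot = ON, +0.45 away from the robot = OFF
- fan_tip (a point): end of the fan's toggle bat, 55 mm from its pivot; the paddle spans 27 to 57 mm from the pivot
- crate: low open wooden crate, loose, 0.9 kg, outside 200 (x) x 300 (y) x 35 (z) mm, inside 186 x 286 mm, walls and floor 7 mm thick; origin at the centre of its underside, z up
- jar_a: glass spice jar with a dark cap, round, 41 mm diameter, 105 mm tall, about 0.11 kg; origin at the centre of its underside, z axis up towards the cap. Stands upright in the catch tray at the start. None if absent in this run
- jar_b: glass spice jar with a dark cap, round, 41 mm diameter, 105 mm tall, about 0.11 kg; origin at the centre of its underside, z axis up towards the cap. Stands upright in the catch tray at the start. None if absent in this run
- jar_c: glass spice jar with a dark cap, round, 41 mm diameter, 105 mm tall, about 0.11 kg; origin at the centre of its underside, z axis up towards the cap. Stands upright in the catch tray at the start. None if absent in this run
- jar_d: glass spice jar with a dark cap, round, 41 mm diameter, 105 mm tall, about 0.11 kg; origin at the centre of its underside, z axis up towards the cap. Stands upright in the catch tray at the start. None if absent in this run
- tin: small food tin, round, 57 mm diameter, 72 mm tall, 0.18 kg; origin at the centre of its underside, z axis up. Stands upright in the catch tray at the start. None if absent in this run
- honey: honey jar with a flat screw lid, round, 60 mm diameter, 85 mm tall, 0.31 kg; origin at the centre of its underside, z axis up. Stands upright in the catch tray at the start. None if absent in this run
- jar_a_top (a point): centre of the top of jar_a, 105 mm above its underside. None if absent
- jar_b_top (a point): centre of the top of jar_b, 105 mm above its underside. None if absent
- jar_c_top (a point): centre of the top of jar_c, 105 mm above its underside. None if absent
- jar_d_top (a point): centre of the top of jar_d, 105 mm above its underside. None if absent
- tin_top (a point): centre of the top of tin, 72 mm above its underside. None if absent
- honey_top (a point): centre of the top of honey, 85 mm above its underside. None if absent
- mug: white mug, bystander, loose, 82 x 114 x 91 mm, origin at the centre of its underside
- garlic: garlic bulb, bystander, loose, 60 mm, origin at its underside
- timer: round black kitchen timer, bystander, loose, 64 x 64 x 54 mm, origin at the centre of its underside

How it is judged (in metres and radians):
On the way, in this order (a step that is already met when the one before it is completed fails the run):
1. the drive's toggle has snapped to off, the fan still on (value of joint drive_bat above 0.3 rad and value of joint fan_bat below -0.3 rad), for 0.2 s.
2. every jar and tin of this run lies or stands inside the crate, the drive off and the fan still on (all of step 1 and x of jar_a in the frame of crate between -0.094 and 0.094 m and y of jar_a in the frame of crate between -0.144 and 0.144 m and x of jar_a_top in the frame of crate between -0.094 and 0.094 m and y of jar_a_top in the frame of crate between -0.144 and 0.144 m and z of jar_a in the frame of crate between 0 and 0.05 m and x of jar_b in the frame of crate between -0.094 and 0.094 m and y of jar_b in the frame of crate between -0.144 and 0.144 m and x of jar_b_top in the frame of crate between -0.094 and 0.094 m and y of jar_b_top in the frame of crate between -0.144 and 0.144 m and z of jar_b in the frame of crate between 0 and 0.05 m and x of jar_c in the frame of crate between -0.094 and 0.094 m and y of jar_c in the frame of crate between -0.144 and 0.144 m and x of jar_c_top in the frame of crate between -0.094 and 0.094 m and y of jar_c_top in the frame of crate between -0.144 and 0.144 m and z of jar_c in the frame of crate between 0 and 0.05 m and x of jar_d in the frame of crate between -0.094 and 0.094 m and y of jar_d in the frame of crate between -0.144 and 0.144 m and x of jar_d_top in the frame of crate between -0.094 and 0.094 m and y of jar_d_top in the frame of crate between -0.144 and 0.144 m and z of jar_d in the frame of crate between 0 and 0.05 m and x of tin in the frame of crate between -0.094 and 0.094 m and y of tin in the frame of crate between -0.144 and 0.144 m and x of tin_top in the frame of crate between -0.094 and 0.094 m and y of tin_top in the frame of crate between -0.144 and 0.144 m and z of tin in the frame of crate between 0 and 0.05 m and x of honey in the frame of crate between -0.094 and 0.094 m and y of honey in the frame of crate between -0.144 and 0.144 m and x of honey_top in the frame of crate between -0.094 and 0.094 m and y of honey_top in the frame of crate between -0.144 and 0.144 m and z of honey in the frame of crate between 0 and 0.05 m and linear speed of each of jar_a, jar_b, jar_c, jar_d, tin, honey below 0.03 m/s), for 0.2 s.
3. the fan's toggle has snapped to off (value of joint fan_bat above 0.3 rad), for 0.2 s.
At the end, for the whole second after the job is handed in: Both toggles off (over +0.3 rad); every jar and tin at rest inside the crate, standing or lying: centres of its underside and top within the crate's inside (94 x 144 mm of its centre), underside less than 50 mm above the crate's; crate flat (0.1 rad) and at rest (value of joint each of drive_bat, fan_bat above 0.3 rad and x of jar_a in the frame of crate between -0.094 and 0.094 m and y of jar_a in the frame of crate between -0.144 and 0.144 m and x of jar_a_top in the frame of crate between -0.094 and 0.094 m and y of jar_a_top in the frame of crate between -0.144 and 0.144 m and z of jar_a in the frame of crate between 0 and 0.05 m and x of jar_b in the frame of crate between -0.094 and 0.094 m and y of jar_b in the frame of crate between -0.144 and 0.144 m and x of jar_b_top in the frame of crate between -0.094 and 0.094 m and y of jar_b_top in the frame of crate between -0.144 and 0.144 m and z of jar_b in the frame of crate between 0 and 0.05 m and x of jar_c in the frame of crate between -0.094 and 0.094 m and y of jar_c in the frame of crate between -0.144 and 0.144 m and x of jar_c_top in the frame of crate between -0.094 and 0.094 m and y of jar_c_top in the frame of crate between -0.144 and 0.144 m and z of jar_c in the frame of crate between 0 and 0.05 m and x of jar_d in the frame of crate between -0.094 and 0.094 m and y of jar_d in the frame of crate between -0.144 and 0.144 m and x of jar_d_top in the frame of crate between -0.094 and 0.094 m and y of jar_d_top in the frame of crate between -0.144 and 0.144 m and z of jar_d in the frame of crate between 0 and 0.05 m and x of tin in the frame of crate between -0.094 and 0.094 m and y of tin in the frame of crate between -0.144 and 0.144 m and x of tin_top in the frame of crate between -0.094 and 0.094 m and y of tin_top in the frame of crate between -0.144 and 0.144 m and z of tin in the frame of crate between 0 and 0.05 m and x of honey in the frame of crate between -0.094 and 0.094 m and y of honey in the frame of crate between -0.144 and 0.144 m and x of honey_top in the frame of crate between -0.094 and 0.094 m and y of honey_top in the frame of crate between -0.144 and 0.144 m and z of honey in the frame of crate between 0 and 0.05 m and linear speed of each of jar_a, jar_b, jar_c, jar_d, tin, honey, crate below 0.03 m/s and angle between crate's own z axis and vertical below 0.1 rad); the robot touches nothing.
It fails at once if a jar or tin is lifted (underside above 60 mm) while the drive is still on (value of joint drive_bat below 0 rad and height (world z) of any of jar_a, jar_b, jar_c, jar_d, tin, honey above 0.06 m).
It fails at once if the fan is off while a jar or tin is still in the catch tray (value of joint fan_bat above 0 rad and ((x of jar_a in the frame of tray_in between -0.1 and 0.1 m and y of jar_a in the frame of tray_in between -0.15 and 0.15 m and height (world z) of jar_a below 0.06 m) or (x of jar_b in the frame of tray_in between -0.1 and 0.1 m and y of jar_b in the frame of tray_in between -0.15 and 0.15 m and height (world z) of jar_b below 0.06 m) or (x of jar_c in the frame of tray_in between -0.1 and 0.1 m and y of jar_c in the frame of tray_in between -0.15 and 0.15 m and height (world z) of jar_c below 0.06 m) or (x of jar_d in the frame of tray_in between -0.1 and 0.1 m and y of jar_d in the frame of tray_in between -0.15 and 0.15 m and height (world z) of jar_d below 0.06 m) or (x of tin in the frame of tray_in between -0.1 and 0.1 m and y of tin in the frame of tray_in between -0.15 and 0.15 m and height (world z) of tin below 0.06 m) or (x of honey in the frame of tray_in between -0.1 and 0.1 m and y of honey in the frame of tray_in between -0.15 and 0.15 m and height (world z) of honey below 0.06 m))).
It fails at once if a jar or tin is dropped or thrown (over 1.2 m/s while no finger touches it, a fall of about 75 mm) ((linear speed of jar_a above 1.2 m/s and contact force between jar_a and the fingers below 0.05 N) or (linear speed of jar_b above 1.2 m/s and contact force between jar_b and the fingers below 0.05 N) or (linear speed of jar_c above 1.2 m/s and contact force between jar_c and the fingers below 0.05 N) or (linear speed of jar_d above 1.2 m/s and contact force between jar_d and the fingers below 0.05 N) or (linear speed of tin above 1.2 m/s and contact force between tin and the fingers below 0.05 N) or (linear speed of honey above 1.2 m/s and contact force between honey and the fingers below 0.05 N)).
It fails at once if the mug, the garlic or the kitchen timer is moved by more than 30 mm (distance of any of mug, garlic, timer from where it was at the start of the episode above 0.03 m).
Of jar_a, jar_b, jar_c, jar_d, tin, honey only 4 to 6 are there at a start; the rules pass over those that are not, and their reading is None.
At some moment in a run one of tin, honey, crate may be knocked a few centimetres aside while the robot is not near it.
It also fails if it takes over 210 s, if anything falls off the work surface, if the arm or the gripper's body presses on something with over 40 N, if the wrist force passes 120 N, or if a joint passes its speed limit or range.

## Working session

There is one attempt and no reset: what is moved stays moved. The work goes in short steps, Python scripts to look and compute and a shell command to move; the robot and the scene stay as the last step left them, time stands still between calls to the robot, and variables do not carry over. Pictures are saved under pics/ and viewed, about 12 in all and at most 16, crops included, and the job is handed in when it is done.

```bash
ls; mkdir -p pics; python3 - <<'E'
from workcell import get_obs, optics, ctrl
import cv2,numpy as np
o=get_obs(); print(o)
for n in ["scene","top"]:
    im=optics.get_image(n); cv2.imwrite(f"pics/{n}0.png",im[:,:,::-1]); c=optics.calibration(n)
    print(n,np.round(c["intrinsics"],1).tolist(),np.round(c["cam_to_world"],3).tolist(),c.keys())
E
```

```text
pics
{'t': 0.0, 'qpos': array([-1.20199281e+00,  4.23863200e-01,  1.63067188e+00,  2.34922650e-05,
        1.08860375e+00, -1.90012690e-02]), 'qvel': array([-0.00123965,  0.00041062,  0.00034211, -0.0007909 , -0.00107619,
       -0.00106792]), 'joint_torque': array([-8.58648764e-04, -5.44626260e+01, -2.73669022e+01,  6.41865889e-02,
        2.27004674e-02, -1.13573321e-04]), 'ee_pos': array([ 236.17831396, -578.06180666,  221.89485995]), 'orientation': array([-3.08122412e+00, -6.05041378e-01,  3.90252467e-04]), 'ft_force': array([ 0.12489226,  0.14877456, -0.486463  ]), 'moment': array([0.0091898 , 0.03749013, 0.00395151]), 'width': 87.64867621175367}
scene [[515.1, 0.0, 323.3], [0.0, 515.1, 233.0], [0.0, 0.0, 1.0]] [[-0.786, 0.319, -0.53, -379.42], [-0.618, -0.38, 0.689, 1143.969], [0.018, 0.868, 0.495, 898.647], [0.0, 0.0, 0.0, 1.0]] dict_keys(['intrinsics', 'cam_to_world'])
top [[470.5, 0.0, 320.0], [0.0, 470.5, 236.3], [0.0, 0.0, 1.0]] [[-0.007, 0.989, -0.148, 279.693], [-1.0, -0.007, -0.003, 4.997], [-0.004, 0.148, 0.989, 1386.264], [0.0, 0.0, 0.0, 1.0]] dict_keys(['intrinsics', 'cam_to_world'])
```

View pics/scene0.png

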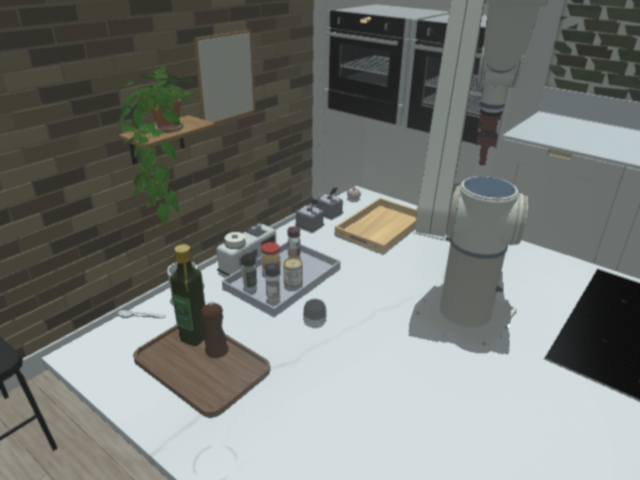

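View pics/top0.png

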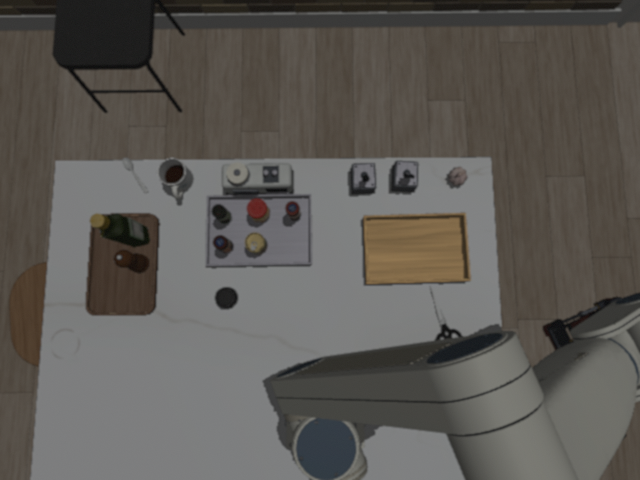

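The scene view shows 5 items in the tray. In the top view they are honey (257,208), tin (255,243) and jars at (221,214), (222,244), (293,211). The boxes are at (363,178) and (405,176), and the crate is at (415,250). Next I'll locate them and zoom in on the toggles.

```bash
cat >h.py <<'E'
from workcell import get_obs, optics, ctrl
import cv2,numpy as np
from scipy.spatial.transform import Rotation as R
def ray(n,uv,z,c=None):
    c=c or optics.calibration(n); K=c["intrinsics"];T=c["cam_to_world"]
    d=np.linalg.inv(K)@[uv[0],uv[1],1]; d=T[:3,:3]@[d[0],-d[1],-d[2]]
    return np.round(T[:3,3]+d*(z-T[2,3])/d[2],1)
def proj(n,p,c=None):
    c=c or optics.calibration(n); K=c["intrinsics"];T=c["cam_to_world"]
    q=T[:3,:3].T@(np.array(p)-T[:3,3]); q=K@[q[0],-q[1],-q[2]]; return np.round(q[:2]/q[2],1)
def snap(n,f):
    im=optics.get_image(n)[:,:,::-1].copy(); cv2.imwrite(f"pics/{f}.png",im); return im
def tool(p,o=None):  # world target TCP -> shift in tool axes
    o=o or get_obs(); return np.round(R.from_rotvec(o["orientation"]).inv().apply(np.array(p)-o["ee_pos"]),1)
E
python3 - <<'E'
from h import *
for nm,uv,z in [("honey",(257,208),85),("tin",(255.5,243.5),72),("jarL1",(221,214),105),("jarL2",(222,243),105),("jarR",(293,210),105),("boxA",(364,180),60),("boxB",(406,179),60),("timer",(227,297),54),("mug",(173,174),91),("garlic",(457,177),30)]: print(nm,ray("top",uv,z))
for uv in [(207,197),(311,195),(312,266),(206,267)]: print("tray",ray("top",uv,25))
for uv in [(362,215),(466,213),(469,283),(365,285)]: print("crate",ray("top",uv,35))
a=cv2.imread("pics/top0.png")[145:215,340:480]; b=cv2.imread("pics/scene0.png")[180:240,280:380]
a=cv2.resize(a,(800,400),interpolation=cv2.INTER_CUBIC); b=cv2.resize(b,(800,200*2),interpolation=cv2.INTER_CUBIC)[:,:]
cv2.imwrite("pics/z0.png",cv2.resize(np.vstack([a,b]),(600,600)))
E
```

```text
honey [556.5 185.7  85. ]
tin [457.1 190.4  72. ]
jarL1 [536.  282.7 105. ]
jarL2 [454.7 278.  105. ]
jarR [545.8  82.8 105. ]
boxA [ 642.3 -120.3   60. ]
boxB [ 644.3 -242.2   60. ]
timer [308.4 271.1  54. ]
mug [655.7 425.1  91. ]
garlic [ 657.5 -399.2   30. ]
tray [603.6 342.8  25. ]
tray [607.3  34.4  25. ]
tray [396.5  32.3  25. ]
tray [395.8 339.8  25. ]
crate [ 543.9 -114.6   35. ]
crate [ 547.5 -418.6   35. ]
crate [ 343.7 -416.4   35. ]
crate [ 340.1 -119.1   35. ]
```

View pics/z0.png

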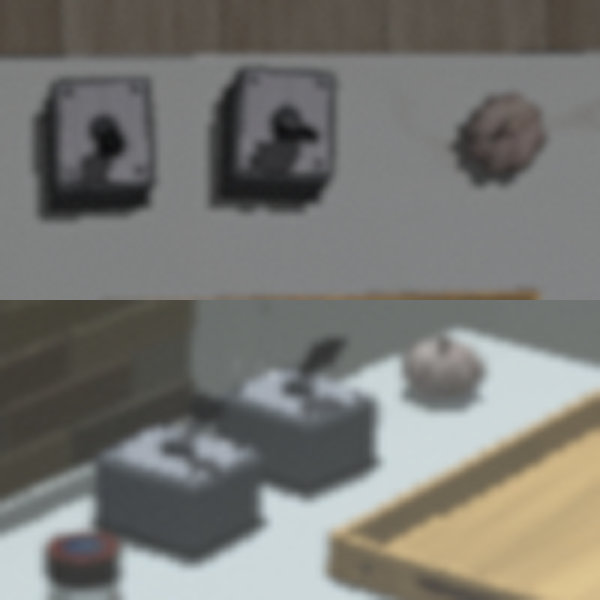

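The top view of the toggles shows a round end on the left box A (y≈-120) and a wide flat end on the right box B (y≈-242). A is probably the drive and B the fan, which I'll confirm from close by. I'll move above with the tool aligned to world axes.

```bash
python3 - <<'E'
from h import *
print(tool([540,-180,260]))
o=get_obs(); D=R.from_rotvec([np.pi,0,0]); print((R.from_rotvec(o["orientation"]).inv()*D).as_rotvec())
c=optics.calibration("wrist");Ti=R.from_rotvec(o["orientation"]).inv()
print("cam in tool",Ti.apply(c["cam_to_world"][:3,3]-o["ee_pos"]), Ti.apply(-c["cam_to_world"][:3,2]))
E
```

```text
[ 431.8 -253.7  -37.7]
[-1.39750210e-03  2.61447862e-04  3.87812744e-01]
cam in tool [  83.78894386    0.79875276 -161.67424373] [-3.06056163e-01  2.95743561e-04  9.52013413e-01]
```

```bash
python3 -m jog '{"delta_rot":[[0,0,0.388],[0,0,0.388],[0,0,0.388],[0,0,0.388],[0,0,0.388]],"translation":[[216,-127,-38],[216,-127,-38],[216,-127,-38],[216,-127,-38],[216,-127,-38]],"hand":[-1,-1,-1,-1,-1]}'
python3 -c "
from h import *
o=get_obs();print(o['ee_pos'],(R.from_rotvec(o['orientation'])*R.from_rotvec([np.pi,0,0]).inv()).as_rotvec(),tool([540,-180,260]))"
```

```text
t: 0.6
ee_pos: [386.1, -381.2, 260.0]
orientation: [-3.141, 0.001, 0.0]
ft_force: [0.6, -0.3, -0.3]
width: 51.2
[ 386.11325649 -381.22783022  260.00955594] [ 0.00042062  0.00027732 -0.00081602] [ 1.537e+02 -2.014e+02  1.000e-01]
```

```bash
python3 -m jog '{"delta_rot":[[0,0,0],[0,0,0],[0,0,0],[0,0,0],[0,0,0]],"translation":[[154,-201,0],[154,-201,0],[154,-201,0],[154,-201,0],[154,-201,0]],"hand":[-1,-1,-1,-1,-1]}'
python3 -m jog '{"delta_rot":[[0,0,0],[0,0,0]],"translation":[[0,0,0],[0,0,0]],"hand":[-1,-1]}'
python3 -c "
from h import *
snap('wrist','w1');c=optics.calibration('wrist');print(get_obs()['ee_pos'],np.round(c['intrinsics'],1).tolist(),proj('wrist',[642,-120,60]),proj('wrist',[644,-242,60]))"
```

```text
t: 1.1
ee_pos: [538.3, -182.7, 259.8]
orientation: [-3.142, 0.0, 0.001]
ft_force: [0.6, -0.3, 0.3]
width: 11.3
t: 1.3
ee_pos: [537.6, -183.6, 259.5]
orientation: [-3.142, -0.004, 0.002]
ft_force: [-0.4, 0.3, -1.1]
width: 0.4
[ 537.04399301 -184.55373565  259.49472124] [[408.8, 0.0, 321.3], [0.0, 408.8, 241.8], [0.0, 0.0, 1.0]] [242.1  83.3] [390.1  81.1]
```

View pics/w1.png

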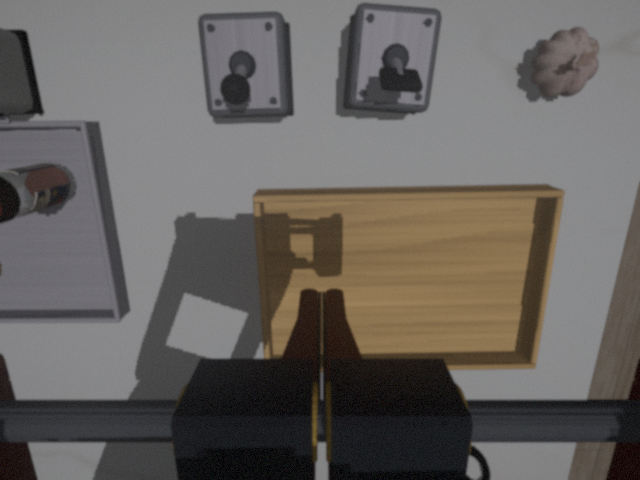

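The wrist view confirms it: the ball is at (235,90) on the left box A, whose top is centred at about (244,62). The paddle is at (401,78) on box B, with its top at about (395,57). So A is the drive and B the fan.

```bash
python3 -c "
from h import *
print(get_obs()['ee_pos'])
for n,uv,z in [('A',(244,62),60),('B',(395,57),60),('ball',(235,90),99),('pad',(401,78),96),('c',(255,190),35),('c',(562,187),35),('c',(537,367),35),('tray',(98,122),25),('tray',(127,320),25),('garlic',(567,62),25)]: print(n,ray('wrist',uv,z))
print(tool([580,-118,260]))"
```

```text
[ 537.04399301 -184.55373565  259.49472124]
A [ 658.2 -122.5   60. ]
B [ 662.2 -245.    60. ]
ball [ 635.1 -121.6   99. ]
pad [ 643.9 -244.3   96. ]
c [ 548.4 -122.4   35. ]
c [ 552.2 -414.6   35. ]
c [ 352.5 -423.8   35. ]
tray [610.   22.3  25. ]
tray [403.7  24.8  25. ]
garlic [ 662.6 -404.4   25. ]
[ 43.  -66.5  -0.6]
```

```bash
python3 -m jog '{"delta_rot":[[0,0,0],[0,0,0],[0,0,0],[0,0,0],[0,0,0]],"translation":[[53,-64,0],[53,-64,0],[53,-64,90],[53,-64,178],[53,-64,178]],"hand":[-1,-1,-1,-1,-1]}'
python3 -m jog '{"delta_rot":[[0,0,0],[0,0,0],[0,0,0],[0,0,0],[0,0,0]],"translation":[[0,0,0],[15,0,0],[25,0,0],[33,0,0],[40,0,0]],"hand":[-1,-1,-1,-1,-1]}'

```

```text
t: 1.85
ee_pos: [590.0, -122.3, 108.8]
orientation: [3.141, -0.003, 0.002]
ft_force: [0.7, -0.5, 1.1]
width: 0.4
t: 2.35
ee_pos: [631.8, -121.3, 111.8]
orientation: [3.141, -0.001, 0.004]
ft_force: [-0.4, 0.3, 0.0]
width: 0.7
```

The descent stopped short at z 112, so the fingers passed above the ball. I'll back out and go down.

```bash
python3 -m jog '{"delta_rot":[[0,0,0],[0,0,0],[0,0,0],[0,0,0],[0,0,0]],"translation":[[-42,0,-3],[-42,0,-3],[-42,0,30],[-42,0,30],[-42,0,30]],"hand":[-1,-1,-1,-1,-1]}'
python3 -m jog '{"delta_rot":[[0,0,0],[0,0,0],[0,0,0],[0,0,0],[0,0,0]],"translation":[[10,0,0],[20,0,0],[28,0,0],[36,0,0],[42,0,0]],"hand":[-1,-1,-1,-1,-1]}'
python3 -m jog '{"delta_rot":[[0,0,0],[0,0,0],[0,0,0],[0,0,0]],"translation":[[6,0,0],[12,0,0],[18,0,0],[18,0,0]],"hand":[-1,-1,-1,-1]}'

```

```text
t: 2.85
ee_pos: [588.7, -120.6, 80.3]
orientation: [-3.141, 0.0, 0.001]
ft_force: [0.5, -0.5, 0.1]
width: 0.7
t: 3.35
ee_pos: [631.6, -120.6, 80.4]
orientation: [3.142, -0.0, 0.001]
ft_force: [-1.2, 1.1, 0.3]
width: 0.4
t: 3.75
ee_pos: [649.7, -120.7, 80.0]
orientation: [3.141, -0.0, 0.002]
ft_force: [0.6, -0.3, 0.3]
width: 0.5
```

```bash
python3 -m jog '{"delta_rot":[[0,0,0],[0,0,0],[0,0,0],[0,0,0],[0,0,0]],"translation":[[-50,0,0],[-90,0,-30],[-110,0,-70],[-110,0,-120],[-110,0,-170]],"hand":[-1,-1,-1,-1,-1]}'
python3 -m jog '{"delta_rot":[[0,0,0],[0,0,0],[0,0,0],[0,0,0],[0,0,0]],"translation":[[0,-20,-10],[-20,-70,-10],[-20,-120,-10],[-20,-140,-10],[-20,-140,-10]],"hand":[0.6,0.6,0.6,0.6,0.6]}'
python3 -c "
from h import *
print(get_obs()['ee_pos']);snap('wrist','w2')
a=optics.get_image('top')[145:300,190:480,::-1];cv2.imwrite('pics/t2.png',cv2.resize(a,(800,428),interpolation=cv2.INTER_CUBIC))"
```

```text
t: 4.25
ee_pos: [537.2, -120.6, 251.5]
orientation: [-3.141, 0.001, 0.002]
ft_force: [2.1, 0.1, 0.0]
width: 0.7
t: 4.75
ee_pos: [518.2, 21.8, 260.2]
orientation: [-3.141, -0.005, -0.001]
ft_force: [0.2, -0.5, 0.8]
width: 36.8
[518.21789785  21.84878018 260.21050274]
```

View pics/w2.png

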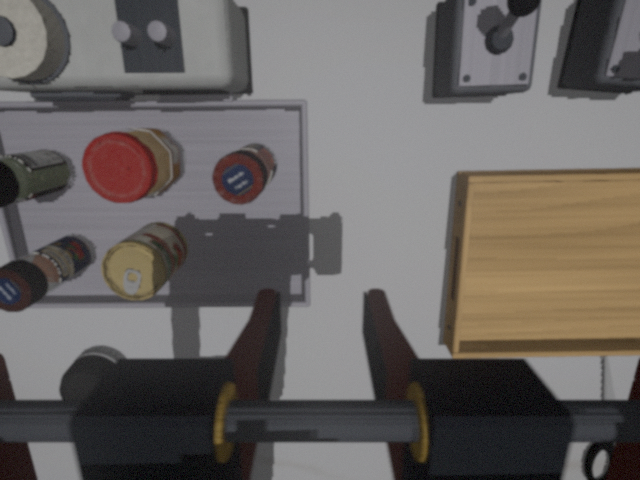

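The ball at (523,5) now leans away from the robot, so the drive is off. Tops: jar R (238,179), honey (119,166), tin (136,270), jar L2 (20,284).

```bash
python3 -c "
from h import *
print(get_obs()['ee_pos'])
for n,uv,z in [('jarR',(238,179),105),('honey',(119,166),85),('tin',(136,270),72),('L2',(20,284),105),('L1',(2,181),105),('trayc',(306,100),25),('trayc',(308,302),25)]: print(n,ray('wrist',uv,z))"
```

```text
[518.50660353  19.46500187 260.04559508]
jarR [551.7  83.  105. ]
honey [558.8 183.6  85. ]
tin [462.4 188.4  72. ]
L2 [462.7 271.7 105. ]
L1 [549.6 266.3 105. ]
trayc [611.6  32.6  25. ]
trayc [407.4  32.1  25. ]
```

```bash
python3 -m jog '{"delta_rot":[[0,0,0],[0,0,0],[0,0,0],[0,0,0],[0,0,0]],"translation":[[31,-64,0],[31,-64,0],[31,-64,40],[31,-64,90],[31,-64,130]],"hand":[0.8,0.8,0.8,0.8,0.8]}'
python3 -c "
from h import *
print(tool([550,83,48]));
im=snap('wrist','w3')"
```

```text
t: 5.35
ee_pos: [549.4, 81.9, 128.0]
orientation: [3.141, -0.002, -0.001]
ft_force: [0.1, 0.4, -0.1]
width: 78.6
[ 0.6 -1.1 80. ]
```

View pics/w3.png

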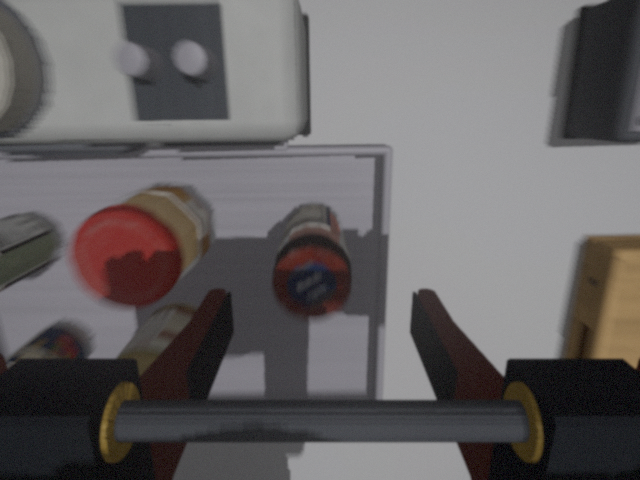

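Jar R's cap is at (312,277), a few pixels left of the finger centre line. Honey is at (128,255).

```bash
python3 -c "
from h import *
print(get_obs()['ee_pos'],ray('wrist',(312,280),105),ray('wrist',(129,254),85), proj('wrist',[549.4,81.9,128]))"
```

```text
[545.34899607  81.33689003 122.01920925] [552.9  84.6 105. ] [558.7 179.2  85. ] [317.3 309.6]
```

```bash
python3 -m jog '{"delta_rot":[[0,0,0],[0,0,0]],"translation":[[3,-2,0],[3,-2,20]],"hand":[0.8,0.8]}'
python3 -c "
from h import *
print(tool([552,84,48]))"
```

```text
t: 5.6
ee_pos: [556.4, 85.0, 113.3]
orientation: [-3.141, 0.002, -0.011]
ft_force: [0.8, 0.8, 0.3]
width: 78.7
[-4.9  1.1 65.3]
```

```bash
python3 -m jog '{"delta_rot":[[0,0,0],[0,0,0],[0,0,0],[0,0,0],[0,0,0]],"translation":[[0,0,0],[0,0,20],[0,0,45],[0,0,62],[0,0,62]],"hand":[0.8,0.8,0.8,0.8,0.8]}'
python3 -m jog '{"delta_rot":[[0,0,0],[0,0,0]],"translation":[[0,0,0],[0,0,0]],"hand":[0.8,0.8]}'
```

```text
t: 6.1
ee_pos: [552.9, 85.0, 48.4]
orientation: [3.141, -0.001, -0.001]
ft_force: [-0.3, -0.3, -0.3]
width: 79.2
t: 6.3
ee_pos: [554.1, 85.4, 50.0]
orientation: [-3.141, 0.001, -0.005]
ft_force: [-0.3, -0.5, 0.4]
width: 78.9
```

```bash
python3 -m jog '{"delta_rot":[[0,0,0],[0,0,0],[0,0,0],[0,0,0],[0,0,0]],"translation":[[0,0,0],[0,0,0],[0,0,0],[0,0,0],[0,0,0]],"hand":[-1,-1,-1,-1,-1]}'
python3 -m jog '{"delta_rot":[[0,0,0],[0,0,0],[0,0,0],[0,0,0],[0,0,0]],"translation":[[0,0,0],[0,0,0],[0,0,-10],[0,0,-30],[0,0,-60]],"hand":[-1,-1,-1,-1,-1]}'
```

```text
t: 6.8
ee_pos: [552.6, 85.4, 48.0]
orientation: [-3.142, 0.0, 0.0]
ft_force: [-0.1, 2.0, 1.4]
width: 42.5
t: 7.3
ee_pos: [551.3, 85.2, 107.7]
orientation: [3.141, -0.0, -0.006]
ft_force: [-0.4, -0.1, -0.8]
width: 40.3
```

```bash
python3 -m jog '{"delta_rot":[[0,0,0],[0,0,0],[0,0,0],[0,0,0],[0,0,0]],"translation":[[0,15,-40],[-10,50,-70],[-20,95,-80],[-30,140,-80],[-40,185,-80]],"hand":[-1,-1,-1,-1,-1]}'
python3 -m jog '{"delta_rot":[[0,0,0],[0,0,0],[0,0,0],[0,0,0],[0,0,0]],"translation":[[-10,45,0],[-20,90,0],[-22,135,0],[-22,180,0],[-22,220,0]],"hand":[-1,-1,-1,-1,-1]}'
python3 -m jog '{"delta_rot":[[0,0,0],[0,0,0],[0,0,0],[0,0,0],[0,0,0]],"translation":[[0,30,0],[0,45,0],[0,45,0],[0,45,0],[0,45,0]],"hand":[-1,-1,-1,-1,-1]}'
python3 -c "
from h import *
print(tool([490,-364,53.5]));snap('wrist','w4')"
```

```text
t: 7.8
ee_pos: [512.2, -101.1, 189.3]
orientation: [3.141, 0.001, 0.003]
ft_force: [0.6, -0.9, -0.8]
width: 40.5
t: 8.3
ee_pos: [489.9, -321.8, 188.6]
orientation: [3.141, -0.002, 0.001]
ft_force: [0.2, 0.4, -0.9]
width: 40.5
t: 8.8
ee_pos: [490.5, -362.9, 187.9]
orientation: [-3.141, -0.002, 0.001]
ft_force: [0.1, -0.9, -0.7]
width: 40.2
[ -0.4   1.2 134.4]
```

View pics/w4.png

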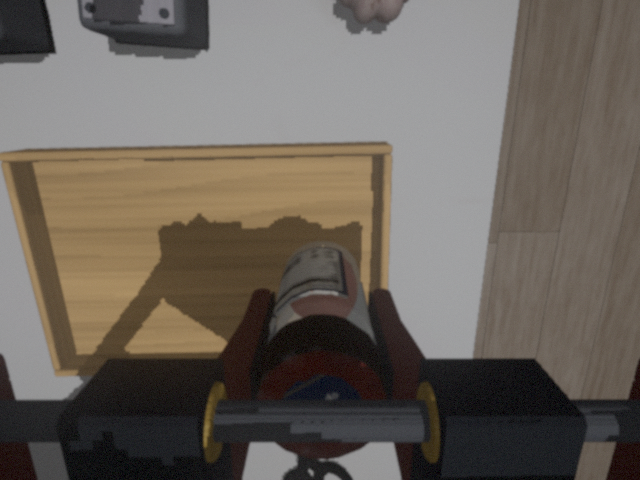

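The jar hangs upright. The crate rim corners are at (2,155), (391,146) and (57,374).

```bash
python3 -c "
from h import *
for uv in [(2,155),(391,146),(57,374)]: print(ray('wrist',uv,35))"
python3 -m jog '{"delta_rot":[[0,0,0],[0,0,0],[0,0,0],[0,0,0],[0,0,0]],"translation":[[0,0,35],[0,0,80],[0,0,110],[0,0,125],[0,0,130]],"hand":[-1,-1,-1,-1,-1]}'
python3 -m jog '{"delta_rot":[[0,0,0],[0,0,0],[0,0,0],[0,0,0]],"translation":[[0,0,1],[0,0,2],[0,0,3],[0,0,4]],"hand":[-1,-1,-1,-1]}'
```

```text
[ 541.6 -122.1   35. ]
[ 549.3 -416.2   35. ]
[ 347.1 -125.9   35. ]
t: 9.35
ee_pos: [490.1, -363.3, 56.6]
orientation: [-3.14, -0.001, 0.003]
ft_force: [1.0, 0.5, -1.2]
width: 40.8
t: 9.75
ee_pos: [491.1, -365.1, 55.1]
orientation: [3.14, -0.0, 0.002]
ft_force: [0.7, -0.3, -1.1]
width: 40.6
```

```bash
python3 -m jog '{"delta_rot":[[0,0,0],[0,0,0],[0,0,0],[0,0,0]],"translation":[[0,0,1],[0,0,2],[0,0,2],[0,0,2]],"hand":[-1,-1,-1,-1]}'
python3 -m jog '{"delta_rot":[[0,0,0],[0,0,0],[0,0,0],[0,0,0]],"translation":[[0,0,0],[0,0,0],[0,0,0],[0,0,0]],"hand":[0.3,0.3,0.3,0.3]}'
```

```text
t: 10.15
ee_pos: [490.5, -364.6, 51.9]
orientation: [-3.141, 0.0, 0.0]
ft_force: [0.1, -0.6, -0.6]
width: 40.6
t: 10.55
ee_pos: [490.6, -364.6, 52.0]
orientation: [3.142, -0.0, 0.0]
ft_force: [0.0, -0.3, 0.4]
width: 56.9
```

```bash
python3 -m jog '{"delta_rot":[[0,0,0],[0,0,0],[0,0,0],[0,0,0],[0,0,0]],"translation":[[0,0,-45],[0,0,-95],[0,-25,-135],[5,-70,-148],[10,-120,-148]],"hand":[0.3,0.3,0.3,1,1]}'
python3 -m jog '{"delta_rot":[[0,0,0],[0,0,0],[0,0,0],[0,0,0],[0,0,0]],"translation":[[-10,-50,0],[-10,-100,0],[-10,-150,0],[-10,-200,0],[-10,-250,0]],"hand":[1,1,1,1,1]}'
python3 -m jog '{"delta_rot":[[0,0,0],[0,0,0],[0,0,0],[0,0,0],[0,0,0]],"translation":[[30,-40,0],[40,-90,0],[50,-135,0],[67,-177,0],[67,-177,0]],"hand":[1,1,1,1,1]}'
python3 -m jog '{"delta_rot":[[0,0,0],[0,0,0],[0,0,0]],"translation":[[0,0,0],[0,0,0],[0,0,0]],"hand":[1,1,1]}'
python3 -c "
from h import *
o=get_obs();print(o['ee_pos']);c=optics.calibration('wrist');im=snap('wrist','w5')
h=cv2.cvtColor(im,cv2.COLOR_BGR2HSV);m=((h[...,0]<8)|(h[...,0]>172))&(h[...,1]>150)&(h[...,2]>100)
m[330:]=0
n,_,s,ce=cv2.connectedComponentsWithStats(m.astype(np.uint8))
for i in range(1,n):
  if s[i,4]>200: print(s[i],ce[i],ray('wrist',ce[i],85,c))"
```

```text
t: 11.05
ee_pos: [502.1, -245.3, 203.1]
orientation: [3.139, -0.004, 0.009]
ft_force: [0.5, 0.4, -0.1]
width: 69.7
t: 11.55
ee_pos: [490.3, 6.0, 200.3]
orientation: [3.142, -0.001, 0.001]
ft_force: [1.0, 0.1, 0.8]
width: 87.7
t: 12.05
ee_pos: [559.3, 185.9, 200.3]
orientation: [-3.14, -0.006, -0.004]
ft_force: [0.4, 0.2, -0.1]
width: 87.7
t: 12.35
ee_pos: [557.2, 179.8, 200.0]
orientation: [3.141, -0.003, -0.001]
ft_force: [0.2, -0.4, -0.2]
width: 87.6
[557.1504201  179.81892545 199.95246011]
[270 198  43  42 253] [284.32806324 214.92885375] [571.9 204.4  85. ]
[281 210  55  32 940] [308.43404255 228.1712766 ] [562.3 187.7  85. ]
```

View pics/w5.png

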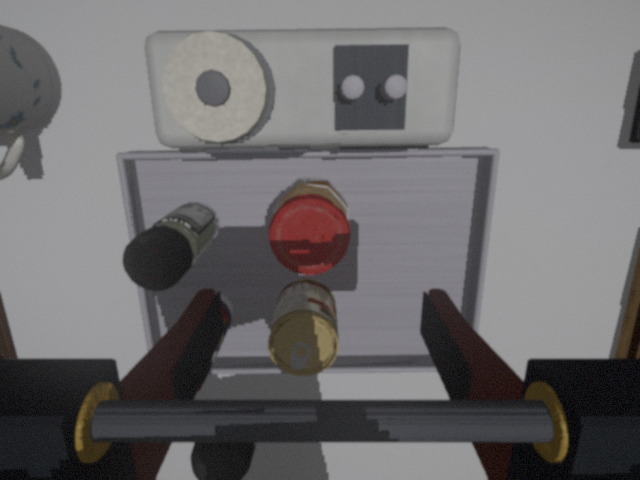

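The lid is at (310,234), the tin top at (303,341) and jar L1's cap at (158,258).

```bash
python3 -c "
from h import *
print(get_obs()['ee_pos'],ray('wrist',(310,234),85),ray('wrist',(303,341),72),ray('wrist',(158,258),105))"
python3 -m jog '{"delta_rot":[[0,0,0],[0,0,0],[0,0,0],[0,0,0],[0,0,0]],"translation":[[1,-6,40],[1,-6,85],[1,-6,130],[1,-6,152],[1,-6,158]],"hand":[1,1,1,1,1]}'
python3 -m jog '{"delta_rot":[[0,0,0],[0,0,0]],"translation":[[0,0,0],[0,0,0]],"hand":[1,1]}'
```

```text
[557.29188905 179.83813422 200.04516802] [558.2 186.7  85. ] [464.  193.4  72. ] [547.4 287.8 105. ]
t: 12.9
ee_pos: [556.6, 185.6, 39.3]
orientation: [3.14, -0.003, -0.008]
ft_force: [0.4, -0.3, 0.6]
width: 87.7
t: 13.1
ee_pos: [559.7, 187.1, 43.4]
orientation: [-3.141, 0.001, -0.003]
ft_force: [0.4, 0.3, -1.0]
width: 87.9
```

```bash
python3 -m jog '{"delta_rot":[[0,0,0],[0,0,0],[0,0,0],[0,0,0],[0,0,0]],"translation":[[0,0,0],[0,0,0],[0,0,0],[0,0,0],[0,0,0]],"hand":[-1,-1,-1,-1,-1]}'
python3 -m jog '{"delta_rot":[[0,0,0],[0,0,0],[0,0,0],[0,0,0],[0,0,0]],"translation":[[0,0,0],[0,0,-10],[0,0,-40],[0,0,-85],[0,0,-130]],"hand":[-1,-1,-1,-1,-1]}'
python3 -m jog '{"delta_rot":[[0,0,0],[0,0,0],[0,0,0],[0,0,0],[0,0,0]],"translation":[[-10,20,-18],[-20,60,-18],[-30,105,-18],[-40,150,-18],[-50,195,-18]],"hand":[-1,-1,-1,-1,-1]}'
python3 -m jog '{"delta_rot":[[0,0,0],[0,0,0],[0,0,0],[0,0,0],[0,0,0]],"translation":[[-10,45,0],[-19,90,0],[-19,135,0],[-19,180,0],[-19,225,0]],"hand":[-1,-1,-1,-1,-1]}'
python3 -m jog '{"delta_rot":[[0,0,0],[0,0,0],[0,0,0],[0,0,0],[0,0,0]],"translation":[[0,27,0],[0,27,0],[0,27,0],[0,27,0],[0,27,0]],"hand":[-1,-1,-1,-1,-1]}'
```

```text
t: 13.6
ee_pos: [558.9, 187.5, 42.6]
orientation: [-3.141, 0.001, -0.001]
ft_force: [-0.6, 0.4, 5.7]
width: 58.2
t: 14.1
ee_pos: [557.5, 186.7, 172.7]
orientation: [3.141, -0.0, -0.004]
ft_force: [2.0, 1.3, -3.2]
width: 58.0
t: 14.6
ee_pos: [507.4, -9.3, 190.1]
orientation: [3.141, 0.001, -0.001]
ft_force: [0.8, -0.1, -3.1]
width: 58.0
t: 15.1
ee_pos: [488.6, -234.6, 190.1]
orientation: [-3.141, 0.001, 0.001]
ft_force: [0.5, 0.0, -2.9]
width: 58.0
t: 15.6
ee_pos: [489.4, -258.6, 189.9]
orientation: [-3.141, -0.002, 0.001]
ft_force: [0.6, 0.5, -2.9]
width: 58.1
```

```bash
cat >>h.py <<'E'
def crate(f):
    """far rim of the crate from the wrist view, vs (542,-122),(549,-416) expected"""
    c=optics.calibration('wrist'); im=snap('wrist',f); h=cv2.cvtColor(im,cv2.COLOR_BGR2HSV)
    m=((h[...,0]>10)&(h[...,0]<28)&(h[...,1]>95)&(h[...,2]>80)).astype(np.uint8); m[370:]=0
    n,l,s,ce=cv2.connectedComponentsWithStats(m); i=1+s[1:,4].argmax(); p=np.argwhere(l==i)[:,::-1]
    for k in [(p@[1,1]).argmin(),(p@[1,-1]).argmax()]: print('rim corner px',p[k],ray('wrist',p[k],35,c))
    print('expected px',proj('wrist',[542,-122,35],c),proj('wrist',[549,-416,35],c))
E
python3 -c "
from h import *
crate('w6');print(tool([490,-262,46]))"
```

```text
rim corner px [164 158] [ 538.4 -139.4   35. ]
rim corner px [507 145] [ 548.9 -399.8   35. ]
expected px [140.6 153.1] [528.5 145. ]
[  0.5   3.4 144. ]
```

The mask is about 17 mm short on both ends but symmetric about y=-270, so the crate hasn't moved.

```bash
python3 -m jog '{"delta_rot":[[0,0,0],[0,0,0],[0,0,0],[0,0,0],[0,0,0]],"translation":[[0,2,40],[0,2,85],[0,2,115],[0,2,135],[0,2,141]],"hand":[-1,-1,-1,-1,-1]}'
python3 -m jog '{"delta_rot":[[0,0,0],[0,0,0],[0,0,0],[0,0,0],[0,0,0]],"translation":[[0,0,0],[0,0,1],[0,0,2],[0,0,3],[0,0,4]],"hand":[-1,-1,-1,-1,-1]}'
```

```text
t: 16.15
ee_pos: [488.3, -260.3, 46.8]
orientation: [-3.14, -0.002, 0.006]
ft_force: [0.3, -0.8, -2.0]
width: 58.2
t: 16.65
ee_pos: [489.9, -262.0, 45.6]
orientation: [3.141, -0.0, 0.002]
ft_force: [0.6, 0.3, -2.9]
width: 58.1
```

```bash
python3 -m jog '{"delta_rot":[[0,0,0],[0,0,0],[0,0,0]],"translation":[[0,0,1],[0,0,1.5],[0,0,1.5]],"hand":[-1,-1,-1]}'
python3 -m jog '{"delta_rot":[[0,0,0],[0,0,0],[0,0,0],[0,0,0]],"translation":[[0,0,0],[0,0,0],[0,0,0],[0,0,0]],"hand":[0.75,0.75,0.75,0.75]}'
python3 -m jog '{"delta_rot":[[0,0,0],[0,0,0],[0,0,0],[0,0,0],[0,0,0]],"translation":[[0,0,-45],[0,0,-95],[0,-25,-135],[0,-70,-156],[0,-120,-156]],"hand":[0.75,0.75,0.75,1,1]}'
python3 -m jog '{"delta_rot":[[0,0,0],[0,0,0],[0,0,0],[0,0,0],[0,0,0]],"translation":[[-10,-48,0],[-20,-96,0],[-27,-145,0],[-27,-195,0],[-27,-245,0]],"hand":[1,1,1,1,1]}'
python3 -m jog '{"delta_rot":[[0,0,0],[0,0,0],[0,0,0],[0,0,0],[0,0,0]],"translation":[[0,-50,0],[0,-88,0],[0,-88,0],[0,-88,0],[0,-88,0]],"hand":[1,1,1,1,1]}'
python3 -c "
from h import *
snap('wrist','w7');print(get_obs()['ee_pos'])"
```

```text
t: 16.95
ee_pos: [490.0, -262.1, 45.5]
orientation: [3.141, -0.001, 0.002]
ft_force: [-3.7, 1.6, 16.8]
width: 57.9
t: 17.35
ee_pos: [489.5, -261.8, 43.4]
orientation: [-3.142, 0.0, 0.0]
ft_force: [0.2, -0.3, -0.3]
width: 76.8
t: 17.85
ee_pos: [491.7, -142.0, 202.9]
orientation: [3.139, -0.004, 0.011]
ft_force: [1.3, 0.6, -0.6]
width: 86.9
t: 18.35
ee_pos: [462.1, 105.0, 199.6]
orientation: [-3.142, 0.001, -0.001]
ft_force: [1.0, -0.5, 0.0]
width: 87.8
t: 18.85
ee_pos: [462.3, 190.3, 199.2]
orientation: [3.141, -0.001, -0.001]
ft_force: [0.4, -0.7, -0.1]
width: 87.8
[462.46007063 189.98913286 199.29445605]
```

View pics/w7.png

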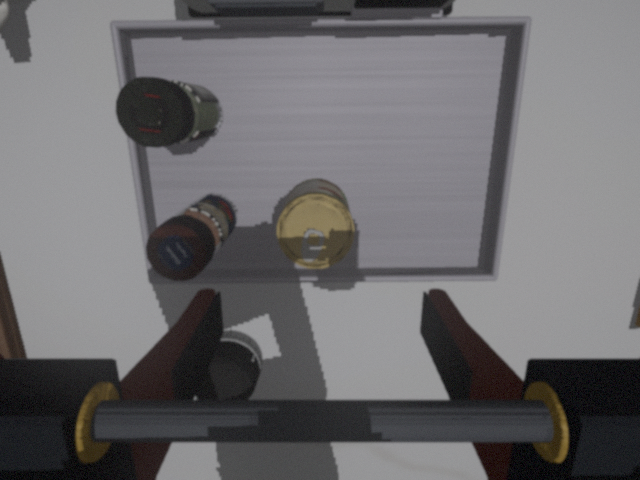

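The tin top is at (316,231). The jars are at about (153,112) for L1 and (181,247) for L2. The timer is at (225,365), below the gripper.

```bash
python3 -c "
from h import *
print(get_obs()['ee_pos'],ray('wrist',(316,231),72),ray('wrist',(152,112),105),ray('wrist',(181,247),105),ray('wrist',(225,366),54))"
```

```text
[462.46007063 189.98913286 199.29445605] [461.9 192.7  72. ] [545.5 289.9 105. ] [460.5 281.5 105. ] [333.6 272.9  54. ]
```

```bash
python3 -m jog '{"delta_rot":[[0,0,0],[0,0,0],[0,0,0],[0,0,0],[0,0,0]],"translation":[[0,-2,40],[0,-2,85],[0,-2,125],[0,-2,148],[0,-2,155]],"hand":[1,1,1,1,1]}'
python3 -m jog '{"delta_rot":[[0,0,0],[0,0,0],[0,0,0],[0,0,0],[0,0,0]],"translation":[[0,0,0],[0,0,0],[0,0,0],[0,0,0],[0,0,0]],"hand":[1,-1,-1,-1,-1]}'
python3 -m jog '{"delta_rot":[[0,0,0],[0,0,0],[0,0,0],[0,0,0],[0,0,0]],"translation":[[0,0,0],[0,0,-10],[0,0,-40],[0,0,-85],[0,0,-130]],"hand":[-1,-1,-1,-1,-1]}'
python3 -m jog '{"delta_rot":[[0,0,0],[0,0,0],[0,0,0],[0,0,0],[0,0,0]],"translation":[[0,20,-18],[-10,60,-18],[-20,105,-18],[-30,150,-18],[-40,195,-18]],"hand":[-1,-1,-1,-1,-1]}'
python3 -m jog '{"delta_rot":[[0,0,0],[0,0,0],[0,0,0],[0,0,0],[0,0,0]],"translation":[[-10,45,0],[-20,90,0],[-20,135,0],[-20,180,0],[-20,225,0]],"hand":[-1,-1,-1,-1,-1]}'
```

```text
t: 19.4
ee_pos: [461.1, 191.2, 42.2]
orientation: [3.14, -0.004, -0.007]
ft_force: [0.2, -0.4, -1.1]
width: 87.3
t: 19.9
ee_pos: [463.1, 193.4, 45.3]
orientation: [-3.141, 0.0, -0.002]
ft_force: [-0.5, 1.8, 0.5]
width: 59.4
t: 20.4
ee_pos: [461.6, 192.8, 175.8]
orientation: [3.141, -0.0, -0.003]
ft_force: [0.9, 0.5, -0.9]
width: 56.9
t: 20.9
ee_pos: [421.6, -3.2, 193.0]
orientation: [3.141, 0.001, 0.001]
ft_force: [1.0, 0.5, -1.4]
width: 56.8
t: 21.4
ee_pos: [401.8, -228.6, 193.1]
orientation: [3.141, -0.001, 0.0]
ft_force: [0.8, -0.4, -1.5]
width: 56.9
```

```bash
python3 -m jog '{"delta_rot":[[0,0,0],[0,0,0],[0,0,0],[0,0,0],[0,0,0]],"translation":[[0,45,0],[0,90,0],[0,116,0],[0,116,0],[0,116,0]],"hand":[-1,-1,-1,-1,-1]}'
python3 -c "
from h import *
print(tool([402,-345,49]));snap('wrist','w8')"
```

```text
t: 21.9
ee_pos: [401.8, -342.5, 192.4]
orientation: [-3.141, 0.002, 0.001]
ft_force: [0.6, -0.2, -1.9]
width: 56.8
[  0.3   2.6 143.4]
```

View pics/w8.png

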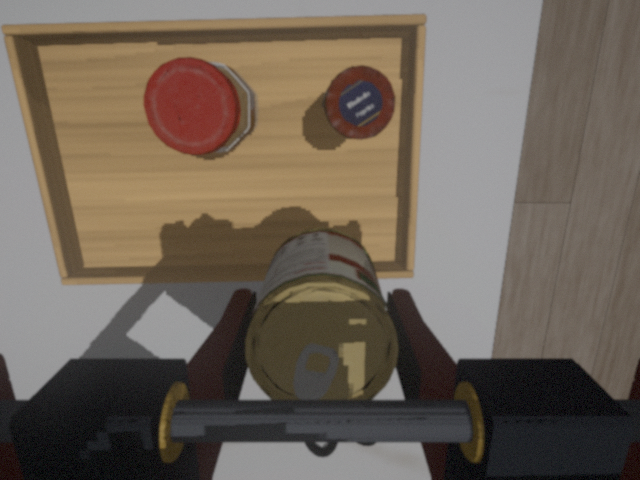

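Honey and jar R are standing in the crate. The rim corners are at (5,30), (425,16), (64,283) and (413,275).

```bash
python3 -c "
from h import *
for uv in [(5,30),(425,16),(413,275),(64,283)]: print(ray('wrist',uv,35))"
python3 -m jog '{"delta_rot":[[0,0,0],[0,0,0],[0,0,0],[0,0,0],[0,0,0]],"translation":[[0,1,40],[0,1,85],[0,1,115],[0,1,135],[0,1,142]],"hand":[-1,-1,-1,-1,-1]}'
python3 -m jog '{"delta_rot":[[0,0,0],[0,0,0],[0,0,0],[0,0,0],[0,0,0]],"translation":[[0,0,0],[0,0,1],[0,0,2],[0,0,3],[0,0,4]],"hand":[-1,-1,-1,-1,-1]}'
```

```text
[ 539.2 -120.1   35. ]
[ 548.5 -414.6   35. ]
[ 354.1 -420.    35. ]
[ 346.1 -124.6   35. ]
t: 22.45
ee_pos: [401.4, -341.3, 48.7]
orientation: [-3.139, -0.002, 0.005]
ft_force: [0.6, -0.1, -1.5]
width: 57.0
t: 22.95
ee_pos: [403.1, -344.3, 48.2]
orientation: [3.141, -0.001, 0.002]
ft_force: [-4.1, 4.1, 25.8]
width: 56.9
```

```bash
python3 -m jog '{"delta_rot":[[0,0,0],[0,0,0],[0,0,0],[0,0,0]],"translation":[[0,0,0],[0,0,0],[0,0,0],[0,0,0]],"hand":[0.7,0.7,0.7,0.7]}'
python3 -m jog '{"delta_rot":[[0,0,0],[0,0,0],[0,0,0],[0,0,0],[0,0,0]],"translation":[[0,0,-45],[0,0,-95],[0,-25,-135],[0,-70,-156],[0,-118,-156]],"hand":[0.7,0.7,0.7,0.7,0.7]}'
python3 -m jog '{"delta_rot":[[0,0,0],[0,0,0],[0,0,0],[0,0,0],[0,0,0]],"translation":[[10,-48,0],[20,-96,0],[30,-144,0],[40,-192,0],[50,-240,0]],"hand":[0.7,0.7,0.7,0.7,0.7]}'
python3 -m jog '{"delta_rot":[[0,0,0],[0,0,0],[0,0,0],[0,0,0],[0,0,0]],"translation":[[15,-47,0],[30,-94,0],[45,-141,0],[60,-188,0],[75,-230,0]],"hand":[0.7,0.7,0.7,0.7,0.7]}'
python3 -m jog '{"delta_rot":[[0,0,0],[0,0,0],[0,0,0],[0,0,0],[0,0,0]],"translation":[[18,-44,0],[18,-44,0],[18,-44,0],[18,-44,0],[18,-44,0]],"hand":[0.7,0.7,0.7,0.7,0.7]}'
python3 -c "
from h import *
snap('wrist','w9');print(get_obs()['ee_pos'])"
```

```text
t: 23.35
ee_pos: [402.5, -343.8, 46.5]
orientation: [3.142, -0.0, 0.0]
ft_force: [1.3, 0.8, -0.1]
width: 74.7
t: 23.85
ee_pos: [404.3, -226.3, 205.7]
orientation: [3.138, -0.004, 0.009]
ft_force: [1.3, 0.4, -0.1]
width: 74.7
t: 24.35
ee_pos: [452.6, 16.1, 202.6]
orientation: [3.142, -0.001, 0.001]
ft_force: [0.9, -0.1, 1.0]
width: 74.7
t: 24.85
ee_pos: [527.7, 246.6, 202.3]
orientation: [3.142, 0.001, -0.0]
ft_force: [0.8, -0.6, 0.0]
width: 74.8
t: 25.35
ee_pos: [545.2, 286.8, 202.4]
orientation: [3.141, -0.002, -0.001]
ft_force: [0.4, 1.0, -0.1]
width: 75.0
[545.34487635 286.91395185 202.57462168]
```

View pics/w9.png

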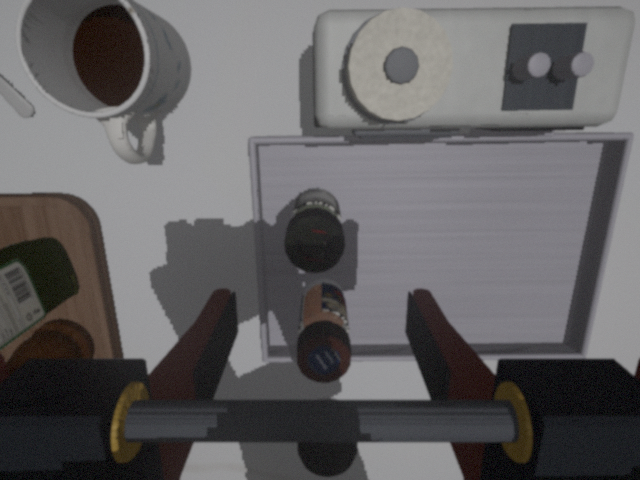

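Jar L1's cap is at (315,241) and L2's at (324,350). The tray holds only these two.

```bash
python3 -c "
from h import *
print(ray('wrist',(315,241),105),ray('wrist',(324,350),105))"
python3 -m jog '{"delta_rot":[[0,0,0],[0,0,0],[0,0,0],[0,0,0],[0,0,0]],"translation":[[2,-2,40],[2,-2,80],[2,-2,120],[2,-2,145],[2,-2,153]],"hand":[0.7,0.7,0.7,0.7,0.7]}'
python3 -m jog '{"delta_rot":[[0,0,0],[0,0,0]],"translation":[[0,0,0],[0,0,0]],"hand":[0.7,0.7]}'
```

```text
[546.6 290.  105. ] [463.3 283.8 105. ]
t: 25.9
ee_pos: [545.8, 288.4, 46.8]
orientation: [3.139, -0.002, -0.007]
ft_force: [-1.4, 0.6, 0.3]
width: 74.6
t: 26.1
ee_pos: [548.6, 290.3, 50.9]
orientation: [-3.141, 0.001, -0.003]
ft_force: [0.8, 0.4, 0.9]
width: 74.9
```

```bash
python3 -m jog '{"delta_rot":[[0,0,0],[0,0,0],[0,0,0],[0,0,0],[0,0,0]],"translation":[[0,0,0],[0,0,0],[0,0,0],[0,0,0],[0,0,0]],"hand":[-1,-1,-1,-1,-1]}'
python3 -m jog '{"delta_rot":[[0,0,0],[0,0,0],[0,0,0],[0,0,0],[0,0,0]],"translation":[[0,0,0],[0,0,-10],[0,0,-40],[0,0,-85],[0,0,-130]],"hand":[-1,-1,-1,-1,-1]}'
python3 -m jog '{"delta_rot":[[0,0,0],[0,0,0],[0,0,0],[0,0,0],[0,0,0]],"translation":[[-10,20,-18],[-20,60,-18],[-30,105,-18],[-40,150,-18],[-50,195,-18]],"hand":[-1,-1,-1,-1,-1]}'
python3 -m jog '{"delta_rot":[[0,0,0],[0,0,0],[0,0,0],[0,0,0],[0,0,0]],"translation":[[-7,45,0],[-7,90,0],[-7,135,0],[-7,180,0],[-7,225,0]],"hand":[-1,-1,-1,-1,-1]}'
python3 -m jog '{"delta_rot":[[0,0,0],[0,0,0],[0,0,0],[0,0,0],[0,0,0]],"translation":[[0,34,0],[0,34,0],[0,34,0],[0,34,0],[0,34,0]],"hand":[-1,-1,-1,-1,-1]}'
python3 -c "
from h import *
print(tool([490,-165,54]));crate('w10')"
```

```text
t: 26.6
ee_pos: [547.8, 290.4, 49.9]
orientation: [-3.141, 0.0, -0.001]
ft_force: [-0.7, 1.5, 3.7]
width: 40.9
t: 27.1
ee_pos: [546.8, 289.7, 180.4]
orientation: [3.14, -0.0, -0.003]
ft_force: [0.2, 0.6, -1.9]
width: 40.4
t: 27.6
ee_pos: [496.6, 93.6, 197.9]
orientation: [3.141, 0.001, 0.0]
ft_force: [0.5, 0.0, -0.9]
width: 40.3
t: 28.1
ee_pos: [490.0, -131.6, 198.0]
orientation: [3.141, -0.0, 0.0]
ft_force: [-0.3, -0.6, -1.1]
width: 40.7
t: 28.6
ee_pos: [490.4, -162.6, 197.5]
orientation: [-3.141, -0.002, 0.001]
ft_force: [0.1, -0.3, -1.1]
width: 40.4
[ -0.4   2.5 143.5]
rim corner px [280 169] [ 530.4 -131.    35. ]
rim corner px [639 145] [ 549.8 -409.3   35. ]
expected px [268.1 153.9] [647.4 146.1]
```

View pics/w10.png

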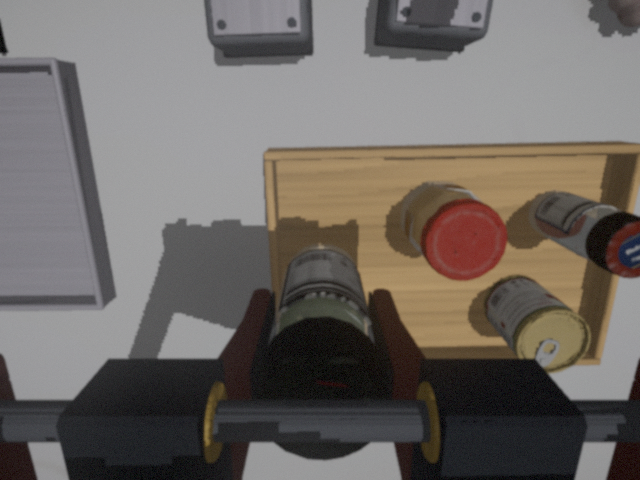

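The crate's left rim corner is at (266,153) against (268,154) expected, so it is unmoved. Its three items are standing.

```bash
python3 -m jog '{"delta_rot":[[0,0,0],[0,0,0],[0,0,0],[0,0,0],[0,0,0]],"translation":[[0,2,40],[0,2,85],[0,2,115],[0,2,135],[0,2,141]],"hand":[-1,-1,-1,-1,-1]}'
python3 -m jog '{"delta_rot":[[0,0,0],[0,0,0],[0,0,0],[0,0,0],[0,0,0]],"translation":[[0,0,0],[0,0,1],[0,0,2],[0,0,3],[0,0,3]],"hand":[-1,-1,-1,-1,-1]}'
```

```text
t: 29.15
ee_pos: [489.3, -164.5, 54.4]
orientation: [-3.14, -0.002, 0.006]
ft_force: [-0.0, 0.6, -1.5]
width: 41.0
t: 29.65
ee_pos: [490.8, -165.9, 54.0]
orientation: [3.141, -0.0, 0.002]
ft_force: [0.2, 0.6, -2.1]
width: 40.7
```

```bash
python3 -m jog '{"delta_rot":[[0,0,0],[0,0,0],[0,0,0]],"translation":[[0,0,1],[0,0,1.5],[0,0,1.5]],"hand":[-1,-1,-1]}'
python3 -m jog '{"delta_rot":[[0,0,0],[0,0,0],[0,0,0],[0,0,0]],"translation":[[0,0,0],[0,0,0],[0,0,0],[0,0,0]],"hand":[0.3,0.3,0.3,0.3]}'
python3 -m jog '{"delta_rot":[[0,0,0],[0,0,0],[0,0,0],[0,0,0],[0,0,0]],"translation":[[0,0,-45],[0,0,-95],[0,-25,-135],[0,-70,-148],[0,-118,-148]],"hand":[0.3,0.3,0.3,0.7,0.7]}'
python3 -m jog '{"delta_rot":[[0,0,0],[0,0,0],[0,0,0],[0,0,0],[0,0,0]],"translation":[[-5,-48,0],[-10,-96,0],[-20,-144,0],[-27,-192,0],[-27,-240,0]],"hand":[0.7,0.7,0.7,0.7,0.7]}'
python3 -m jog '{"delta_rot":[[0,0,0],[0,0,0],[0,0,0],[0,0,0],[0,0,0]],"translation":[[0,-45,0],[0,-91,0],[0,-91,0],[0,-91,0],[0,-91,0]],"hand":[0.7,0.7,0.7,0.7,0.7]}'
python3 -c "
from h import *
snap('wrist','w11');print(get_obs()['ee_pos'],proj('wrist',[462.5,284,105]))"
```

```text
t: 29.95
ee_pos: [490.9, -166.0, 52.8]
orientation: [3.141, -0.0, 0.001]
ft_force: [-2.1, 0.0, 7.8]
width: 40.1
t: 30.35
ee_pos: [490.5, -165.8, 51.9]
orientation: [-3.142, 0.0, 0.0]
ft_force: [0.3, -0.9, -0.2]
width: 57.0
t: 30.85
ee_pos: [492.3, -47.4, 202.8]
orientation: [3.141, -0.004, 0.009]
ft_force: [-0.1, 0.1, 0.4]
width: 69.8
t: 31.35
ee_pos: [462.3, 193.9, 200.0]
orientation: [3.141, -0.0, -0.001]
ft_force: [1.4, 0.8, 0.4]
width: 74.7
t: 31.85
ee_pos: [463.2, 282.1, 199.6]
orientation: [3.141, -0.001, -0.001]
ft_force: [-0.8, 0.0, -0.3]
width: 74.7
[463.40319783 281.88046214 199.73723319] [316.3 245.4]
```

View pics/w11.png

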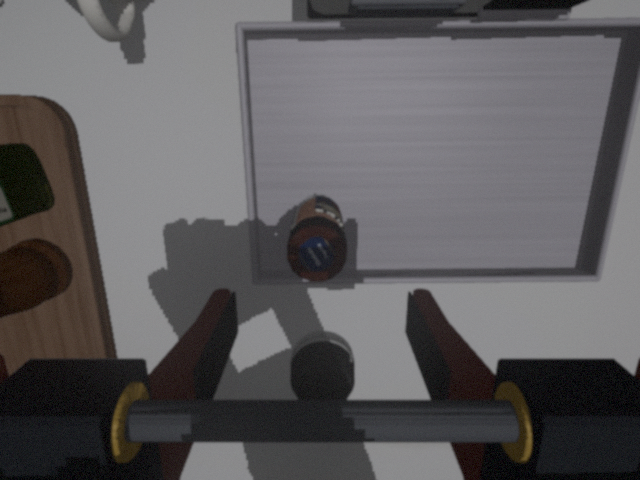

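The cap is at (317,250), about where expected, so the jar is at roughly (462,284).

```bash
python3 -m jog '{"delta_rot":[[0,0,0],[0,0,0],[0,0,0],[0,0,0],[0,0,0]],"translation":[[-1,-1,40],[-1,-1,80],[-1,-1,120],[-1,-1,142],[-1,-1,150]],"hand":[0.7,0.7,0.7,0.7,0.7]}'
python3 -m jog '{"delta_rot":[[0,0,0],[0,0,0],[0,0,0],[0,0,0],[0,0,0]],"translation":[[0,0,0],[0,0,0],[0,0,0],[0,0,0],[0,0,0]],"hand":[0.7,0.7,-1,-1,-1]}'
python3 -m jog '{"delta_rot":[[0,0,0],[0,0,0],[0,0,0],[0,0,0],[0,0,0]],"translation":[[0,0,0],[0,0,0],[0,0,-10],[0,0,-40],[0,0,-85]],"hand":[-1,-1,-1,-1,-1]}'
python3 -m jog '{"delta_rot":[[0,0,0],[0,0,0],[0,0,0],[0,0,0],[0,0,0]],"translation":[[0,10,-40],[-10,45,-63],[-20,90,-63],[-30,135,-63],[-40,180,-63]],"hand":[-1,-1,-1,-1,-1]}'
python3 -m jog '{"delta_rot":[[0,0,0],[0,0,0],[0,0,0],[0,0,0],[0,0,0]],"translation":[[-10,45,0],[-20,90,0],[-20,135,0],[-20,180,0],[-20,225,0]],"hand":[-1,-1,-1,-1,-1]}'
python3 -m jog '{"delta_rot":[[0,0,0],[0,0,0],[0,0,0],[0,0,0],[0,0,0]],"translation":[[0,45,0],[0,90,0],[0,129,0],[0,129,0],[0,129,0]],"hand":[-1,-1,-1,-1,-1]}'
python3 -c "
from h import *
print(tool([402,-250,54]));crate('w12')"
```

```text
t: 32.4
ee_pos: [461.4, 281.9, 47.8]
orientation: [3.139, -0.004, -0.006]
ft_force: [0.7, -0.1, 0.8]
width: 74.5
t: 32.9
ee_pos: [463.1, 284.5, 50.9]
orientation: [-3.141, 0.0, -0.002]
ft_force: [0.3, -0.9, 0.1]
width: 53.8
t: 33.4
ee_pos: [460.8, 283.1, 134.2]
orientation: [3.139, -0.0, -0.007]
ft_force: [0.7, 1.2, -2.0]
width: 40.8
t: 33.9
ee_pos: [421.8, 102.8, 198.8]
orientation: [-3.142, -0.001, -0.002]
ft_force: [0.5, -1.1, -1.2]
width: 40.3
t: 34.4
ee_pos: [402.0, -122.6, 198.7]
orientation: [3.141, -0.0, 0.001]
ft_force: [1.0, -0.1, -1.9]
width: 40.5
t: 34.9
ee_pos: [401.9, -250.2, 198.1]
orientation: [-3.141, 0.004, 0.001]
ft_force: [-0.2, -0.2, -1.2]
width: 40.5
[ 1.000e-01 -1.000e-01  1.441e+02]
rim corner px [159  49] [ 528.3 -133.7   35. ]
rim corner px [520  34] [ 538.  -393.7   35. ]
expected px [140.3  28. ] [553.8  16.9]
```

View pics/w12.png

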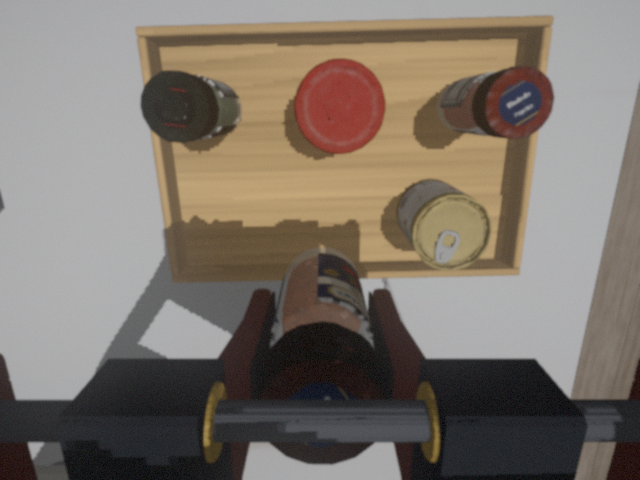

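All four items stand in the unmoved crate, with rim corners at (137,28) and (552,17). The spot at (402,-250) is clear.

```bash
python3 -m jog '{"delta_rot":[[0,0,0],[0,0,0],[0,0,0],[0,0,0],[0,0,0]],"translation":[[0,0,40],[0,0,85],[0,0,115],[0,0,135],[0,0,142]],"hand":[-1,-1,-1,-1,-1]}'
python3 -m jog '{"delta_rot":[[0,0,0],[0,0,0],[0,0,0],[0,0,0],[0,0,0]],"translation":[[0,0,0],[0,0,1],[0,0,2],[0,0,3],[0,0,3]],"hand":[-1,-1,-1,-1,-1]}'
```

```text
t: 35.45
ee_pos: [401.4, -247.6, 54.3]
orientation: [-3.139, -0.003, 0.005]
ft_force: [0.5, -0.2, -1.1]
width: 40.6
t: 35.95
ee_pos: [402.8, -250.0, 53.5]
orientation: [3.141, -0.0, 0.001]
ft_force: [-0.2, 0.1, -1.3]
width: 40.7
```

```bash
python3 -m jog '{"delta_rot":[[0,0,0],[0,0,0],[0,0,0]],"translation":[[0,0,1],[0,0,1.5],[0,0,1.5]],"hand":[-1,-1,-1]}'
python3 -m jog '{"delta_rot":[[0,0,0],[0,0,0],[0,0,0],[0,0,0]],"translation":[[0,0,0],[0,0,0],[0,0,0],[0,0,0]],"hand":[0.3,0.3,0.3,0.3]}'
python3 -m jog '{"delta_rot":[[0,0,0],[0,0,0],[0,0,0],[0,0,0],[0,0,0]],"translation":[[0,0,-45],[0,0,-90],[0,0,-135],[0,0,-180],[0,0,-208]],"hand":[0.3,0.3,0.3,-1,-1]}'
python3 -m jog '{"delta_rot":[[0,0,0],[0,0,0],[0,0,0],[0,0,0],[0,0,0]],"translation":[[0,0,0],[0,0,0],[0,0,0],[0,0,0],[0,0,0]],"hand":[-1,-1,-1,-1,-1]}'
python3 -c "
from h import *
im=snap('wrist','w13');print(get_obs()['ee_pos'],get_obs()['width'])
t=optics.get_image('top')[:,:,::-1];cv2.imwrite('pics/v13.png',np.vstack([cv2.resize(im[:400],(480,300)),cv2.resize(t[150:310,190:490],(480,256))]))"
```

```text
t: 36.25
ee_pos: [402.9, -250.1, 53.2]
orientation: [3.141, -0.001, 0.002]
ft_force: [-3.9, 3.0, 22.6]
width: 40.4
t: 36.65
ee_pos: [402.5, -249.8, 51.3]
orientation: [-3.141, 0.0, 0.0]
ft_force: [-0.0, 0.7, 0.2]
width: 57.0
t: 37.15
ee_pos: [403.2, -250.3, 262.7]
orientation: [3.14, -0.0, 0.005]
ft_force: [-0.3, -0.3, -0.6]
width: 44.7
t: 37.65
ee_pos: [402.0, -249.5, 258.2]
orientation: [-3.14, 0.0, 0.003]
ft_force: [0.1, -0.4, -0.5]
width: 4.5
[ 402.09510821 -249.54755069  258.39998723] 1.7857691186504245
```

View pics/v13.png

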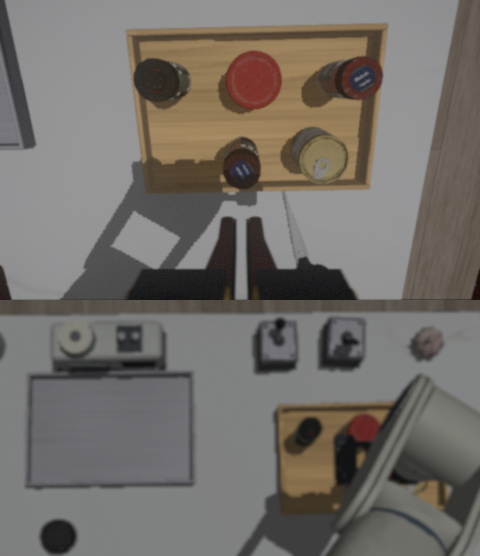

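The tray is empty and all five items stand in the crate. The ball leans away and the paddle still leans towards the robot. Now the fan.

```bash
python3 -m jog '{"delta_rot":[[0,0,0],[0,0,0],[0,0,0],[0,0,0],[0,0,0]],"translation":[[48,-5,0],[96,-5,0],[144,-5,0],[193,-5,0],[193,-5,0]],"hand":[-1,-1,-1,-1,-1]}'
python3 -m jog '{"delta_rot":[[0,0,0],[0,0,0],[0,0,0],[0,0,0],[0,0,0]],"translation":[[0,0,45],[0,0,90],[0,0,135],[0,0,176],[0,0,176]],"hand":[-1,-1,-1,-1,-1]}'
python3 -m jog '{"delta_rot":[[0,0,0],[0,0,0],[0,0,0],[0,0,0],[0,0,0]],"translation":[[0,0,0],[0,0,0],[12,0,0],[24,0,0],[34,0,0]],"hand":[-1,-1,-1,-1,-1]}'
python3 -m jog '{"delta_rot":[[0,0,0],[0,0,0],[0,0,0],[0,0,0],[0,0,0]],"translation":[[7,0,0],[14,0,0],[20,0,0],[24,0,0],[24,0,0]],"hand":[-1,-1,-1,-1,-1]}'
```

```text
t: 38.25
ee_pos: [600.4, -244.5, 258.2]
orientation: [3.141, 0.003, 0.003]
ft_force: [0.1, 0.1, 0.1]
width: 0.3
t: 38.75
ee_pos: [590.7, -243.0, 77.5]
orientation: [-3.137, 0.001, 0.017]
ft_force: [-0.3, -0.4, -0.5]
width: 0.4
t: 39.25
ee_pos: [631.1, -245.2, 85.1]
orientation: [3.141, 0.0, 0.002]
ft_force: [-1.6, 0.6, 2.2]
width: 0.5
t: 39.75
ee_pos: [654.1, -244.8, 83.3]
orientation: [-3.142, 0.0, -0.001]
ft_force: [-0.2, 0.4, -0.7]
width: 0.1
```

Now I'll back off, rise, and check.

```bash
python3 -m jog '{"delta_rot":[[0,0,0],[0,0,0],[0,0,0],[0,0,0],[0,0,0]],"translation":[[-40,0,0],[-60,0,-30],[-75,0,-75],[-95,0,-120],[-114,0,-165]],"hand":[-1,-1,-1,-1,-1]}'
python3 -m jog '{"delta_rot":[[0,0,0],[0,0,0],[0,0,0],[0,0,0],[0,0,0]],"translation":[[-30,0,-20],[-60,0,-30],[-60,0,-30],[-60,0,-30],[-60,0,-30]],"hand":[-1,-1,-1,-1,-1]}'
python3 -c "
from h import *
im=snap('wrist','w14');print(get_obs()['ee_pos'],get_obs()['ft_force'])
t=optics.get_image('top')[:,:,::-1];cv2.imwrite('pics/v14.png',np.vstack([cv2.resize(im[:400],(480,300)),cv2.resize(t[150:310,190:490],(480,256))]))"
```

```text
t: 40.25
ee_pos: [538.2, -244.6, 249.8]
orientation: [-3.141, 0.0, 0.001]
ft_force: [1.2, -0.2, 0.1]
width: 0.5
t: 40.75
ee_pos: [480.0, -244.8, 278.1]
orientation: [-3.141, 0.0, 0.0]
ft_force: [0.6, -0.1, 0.1]
width: 0.6
[ 480.02934206 -244.76682715  277.78536281] [-0.04934785  0.39556745  0.34243628]
```

View pics/v14.png

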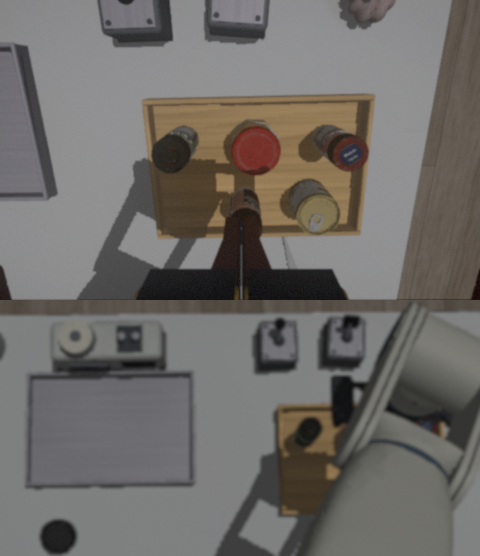

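Both bats now lean away: the ball at (280,323) and the paddle at (350,321) in the lower crop. All five items stand in the crate, the tray is empty and the arm is clear, so I'll hand in.

```bash
python3 -m jog '{"delta_rot":[[0,0,0],[0,0,0],[0,0,0],[0,0,0]],"translation":[[0,0,0],[0,0,0],[0,0,0],[0,0,0]],"hand":[-1,-1,-1,-1]}'; python3 -c "
from h import *
print(ctrl.close_job())"
```

```text
t: 41.25
ee_pos: [479.6, -244.8, 278.3]
orientation: [-3.141, 0.0, 0.0]
ft_force: [-0.2, 0.4, 0.0]
width: 0.3
the job is handed in; nothing more can be done
None
```

The job is done and handed in at about 41 s. I switched the drive (ball toggle) off, moved all five items from the tray into the crate (three spice jars, the honey and the tin), then switched the fan (paddle toggle) off.

- **Last pictures:** both toggles lean away from the robot, the tray is empty and all five items stand upright in the crate. The crate's far-rim corners matched the earlier reading to within a few pixels when I last measured them, just before setting down the last jar. The arm is clear, with no force on the tool. The garlic and timer look undisturbed. I did not measure them or the mug for movement, but nothing touched them.
- **Missed first try:** my first push at the drive toggle was about 30 mm too high and passed over the ball without touching it, so I repeated it lower.
- **Crate check:** the automatic crate-rim detection read 10–35 mm short, so I relied on rim corners read from the pictures instead.

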